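# Bring the citrus canister to the serving board and open it

### The job

Bring the round white canister (it can only be lifted by its lid handle) to the wooden serving board and stand it wholly on the board's clear end, lid still on; then take the lid off and lay it right way up, flat on the bare worktop, leaving the fruit in the canister and the other things where they are. The lid has a push-push lock in its handle (one click locks lid and canister together, the next frees them) and you cannot see which state it is in: feel it with a light press of the button, because the lid must be locked to carry and free to open.

Things in the scene. Friction and masses are not known exactly. Their poses are not given: they have to be found in the camera images.
- canister: Round white stoneware canister, loose, 144 mm diameter (too wide to grasp), 92 mm high, foot 122 mm diameter, about 0.35 kg and 0.17 kg of fruit in it. Origin: centre of its underside; z up. It starts on the worktop, closed by its lid. Its mouth is 114 mm wide with an inward lip 5 mm thick, under which the lid's bolts reach.
- lid: Lid, loose, 0.29 kg: wooden disc 145 mm diameter with a plug below (112 mm diameter, 22 mm deep, 1 mm play in the mouth) and a bar handle on top. Origin: centre of the plug's flat underside, on which it rests when laid down; 70 mm above the canister's underside when on. Disc top at z = 29 mm, handle top at 63, button top at 89. To open, lift it straight up 30 mm or more to clear the rim.
- lid_grip (a point): Centre of the lid's dark metal bar handle, 46 mm above the lid's origin. The handle is a solid block 98 mm long along the lid's x, 38 mm wide along its y (grasp across this width, from above), 34 mm high.
- cap_top (a point): Centre of the top of the lock's button: a flat steel cap 32 mm diameter in the middle of the handle, 26 mm above the handle's top (159 mm above the canister's foot); springs back to the same height, locked or free. Pressed straight down to its hard stop at 18 mm (slowly, 25 mm/s: damped; 4 to 9 N on the way, 12 to 15 N holds it) and let go, the lock changes state; under 10 mm changes nothing.
- lid_lock (a point): The hidden push-push lock, inside the handle (fixed point, 36 mm above the lid's origin). Its starting state varies. Locked: three bolts reach under the canister's lip and the lid lifts the canister (1.5 mm play). Free: the lid lifts off alone. Feel: the cap sinks at 1 N or less until it meets a sprung plunger; a light press of 2.5 N stops at 2 to 3 mm if free, 7 to 9 mm if locked.
- board: Wooden serving board, fixed, 200 mm along its x, 300 mm along its y, 18 mm thick. Origin: centre of its underside; z up. Two dip bowls stand at its -y end; its +y end is clear.
- board_clear (a point): Middle of the clear end of the board, on its upper face (60 mm from the board's centre toward its +y end): the place for the canister.
- lemon: Lemon lying in the canister, 71 x 53 x 51 mm.
- lime_a: Lime lying in the canister, 48 mm.
- lime_b: Second lime lying in the canister, 48 mm.
- bowl_a: White dip bowl on the board, 68 mm diameter, 35 mm high, a bystander. Origin: centre of its underside, as for all bystanders.
- bowl_b: Blue dip bowl on the board, 68 mm diameter, 35 mm high, a bystander.
- garlic: Bulb of garlic behind the canister, 60 mm diameter, 59 mm high, a bystander.
- tin: Flat tin behind the canister, 87 mm diameter, 40 mm high, a bystander.
- honey_jar: Honey jar with a dark lid, 65 mm diameter, 86 mm high, a bystander at the back left.
- spice_jar: Spice jar, 45 mm diameter, 106 mm high, a bystander at the right.

How it is judged:
By the outcome, as a careful person would: the job done as asked, in the order asked, and still so for the second after the job is handed in, with the robot touching nothing.
It also fails if it takes over 72 s, if anything falls off the work surface, if the arm or the gripper's body presses on something with over 40 N, if the wrist force passes 120 N, or if a joint passes its speed limit or range.

### The arm

A 7-joint arm with a two-finger parallel gripper is mounted at the origin on a cart in front of the work surface, level with it; the furniture and walls round the work are solid. World frame = base frame: x ahead of the robot, y to its left, z up, the work surface at z = 0. Lengths are in m, angles in rad, forces in N, time in s.
With the tool pointing down it reaches from about 0.4 to 0.875 m from the base axis. Payload 19.3 kg.
Tool frame: the origin (TCP) lies on the mounting face of the last link; the fingertips stand 173 mm ahead of it and the grasp point (between the pads) lies 155 mm ahead of it; z points along the fingers, y is the line along which they close (so a half turn about z gives the same grasp; the last joint's range is limited). The gripper opens to 85 mm and grips with 20 to 120 N. Pads are 22 mm wide; open, the fingers measure 114 mm over their backs; the gripper's body (76 mm by 85 mm) begins 54 mm behind the grasp point. The pads swing forward as they close: fully open they stand 13 mm farther back than shut.
Start: joints at [1.048, 0.521, -0.036, 1.599, 0.021, 1.021, -0.113], TCP at [0.273, -0.562, 0.405] pointing down, gripper open.
Joint ranges: [-2.91, 2.91], [-0.3, 2.13], [-1.5, 1.42], [0.17, 2.43], [-1.26, 4.41], [0.16, 1.93], [-2.52, 2.52]. Speed limits (rad/s): [1.89, 1.89, 2.39, 2.39, 3.01, 3.01, 3.01].

### API

Orientations are given as [roll, pitch, yaw] about the fixed x, y, z axes, in that order (R = Rz(yaw) Ry(pitch) Rx(roll)).
In Python, from workcell import bot, vision gives the robot as it stands.
- The arm moves only by the shell command python3 -m creep 'ROWS' [FORCE]. ROWS is JSON, a list that holds one entry, the list of rows, each a list of 7 numbers: the opening, from -1 (shut) to 1 (fully open), then the shift along the tool's x, y, z in cm, then the turn, a rotation vector about the tool's x, y, z in rad. In form: [[[grip, tx, ty, tz, rx, ry, rz], ...]]. A call has 1 to 12 rows; each row shifts and turns the commanded pose from where the row before left it, along the tool's axes as they then stand; what a row does not reach is not made up. A row lasts 1/8 s, in which the tool goes at most 62.5 mm and 10.7 degrees, less where a joint would pass 70% of its speed; a pose out of reach is approached as far as the arm can. A call with a gripper value outside its range is refused whole. The fingers move at their own pace and stop on an object; FORCE is the grip in N (left out, the last holds). Time passes only in rows, so rows that do not move let the fingers close. It gives the time, the measured TCP pose, the force, the opening and the grip force at its end, in the units of the state.
- bot.observe(): the state, without advancing time (a new reading comes with each control period).
- vision.grab_frame(name): name is "side" or "top" or "wrist"; returns a dict with "image" (420x560x3 uint8, blue, green, red), "depth" (420x560 float32, m along the optical axis (not along the pixel's ray), 0 where there is no reading), "fovy" (degrees; the focal length in pixels is half the picture's height over the tangent of half this angle, whatever the lens; pixels are square), "cx", "cy" (the principal point, pixels), "cam_to_world" (4x4, takes a point from camera to world coordinates); the wrist camera has in their place "tool_from_camera" (4x4, takes a point from camera to tool coordinates, whose origin is the TCP and whose axes are the flange's). Camera axes: x right, y down, z forward; pixel columns grow to the right and rows downward; lengths in m; the calibration is good to about 2 mm. A picture is of the moment at which its call begins: read the wrist's pose just before it.
- bot.job_done(): hands the job in; it is judged then, once.
The state is a dict: "clock": time; "qpos": joint angles; "qd": joint speeds; "joint_efforts": joint torques, N m; "position": TCP position; "tool_rot": TCP orientation; "force": force on the tool from outside, world axes, zero at the start; "moment": the same for the moment, N m; "grip_width": finger opening in m; "finger_force": force on a finger pad.
Only numpy, scipy, OpenCV 4.12 (cv2) and the standard library are available. Lean on these libraries where they do the work, as an engineer would, in place of code of your own. Each camera call takes 0.05 s, during which the arm holds its last target. There are 200 camera calls.

## Working session

There is one attempt and no reset: what is moved stays moved. The work goes in short steps, Python scripts to look and compute and a shell command to move; the robot and the scene stay as the last step left them, time stands still between calls to the robot, and variables do not carry over. Pictures are saved under pics/ and viewed, at most 10 in all, crops included, and the job is handed in when it is done.

```bash
mkdir -p pics; ls; cat > h.py <<'E'
import numpy as np,cv2
from scipy.spatial.transform import Rotation as R
from workcell import bot,vision
def T():
    s=bot.observe();M=np.eye(4);M[:3,:3]=R.from_euler('xyz',s['tool_rot']).as_matrix();M[:3,3]=s['position'];return M
def grab(n,save=None):
    t=T();f=vision.grab_frame(n)
    f['M']=f['cam_to_world'] if n!='wrist' else t@f['tool_from_camera']
    f['f']=f['image'].shape[0]/2/np.tan(np.radians(f['fovy'])/2)
    if save: cv2.imwrite('pics/'+save,f['image']); np.savez('pics/'+save+'.npz',**{k:f[k] for k in('image','depth','M','f','cx','cy')})
    return f
def pt(f,u,v,d=None):
    d=np.median(f['depth'][v-1:v+2,u-1:u+2]) if d is None else d
    return (f['M']@np.array([(u-f['cx'])/f['f']*d,(v-f['cy'])/f['f']*d,d,1]))[:3]
def cloud(f):
    d=f['depth'];v,u=np.mgrid[:d.shape[0],:d.shape[1]]
    p=np.stack([(u-f['cx'])/f['f']*d,(v-f['cy'])/f['f']*d,d],-1)
    return p@f['M'][:3,:3].T+f['M'][:3,3]
E
python3 - <<'E'
from h import *
s=bot.observe();print(s)
for n in('side','top'):
    f=grab(n,n+'0.png');print(n,f['f'],f['cx'],f['cy'],f['M'])
E
```

```text
pics
{'clock': 0.0, 'qpos': array([ 1.04779807,  0.52199899, -0.03631167,  1.59998314,  0.02119045,
        1.02109407, -0.11282369]), 'qd': array([-0.0012705 ,  0.00053601, -0.00070641,  0.00144042,  0.0013039 ,
       -0.0003214 ,  0.00145393]), 'joint_efforts': array([-2.13921489e-04, -9.27121639e+01,  1.97964169e+00, -3.69933379e+01,
        1.78242638e-02,  8.01956572e-03, -5.14354213e-05]), 'position': array([ 0.27334262, -0.56190885,  0.40414407]), 'tool_rot': array([-3.14049648e+00,  7.75239757e-05,  4.52745552e-01]), 'force': array([-0.09151822,  0.42983129, -0.47802767]), 'moment': array([ 0.00195504,  0.0156636 , -0.01273044]), 'finger_force': 0.0, 'grip_width': 0.08519142336238576}
side 540.5684725506349 276.9292648524647 211.3968500290857 [[ 0.99818631 -0.03594925  0.04828812  0.46617244]
 [-0.0590361  -0.42755426  0.90205992 -1.42445441]
 [-0.01178258 -0.9032746  -0.42890111  0.76903148]
 [ 0.          0.          0.          1.        ]]
top 436.14552605481543 290.6244869229968 209.2139293391079 [[ 0.02360998 -0.99754917  0.06586519  0.41913135]
 [-0.99969387 -0.02307045  0.00894014 -0.05549278]
 [-0.00739869 -0.0660561  -0.99778848  1.72527936]
 [ 0.          0.          0.          1.        ]]
```

View pics/side0.png

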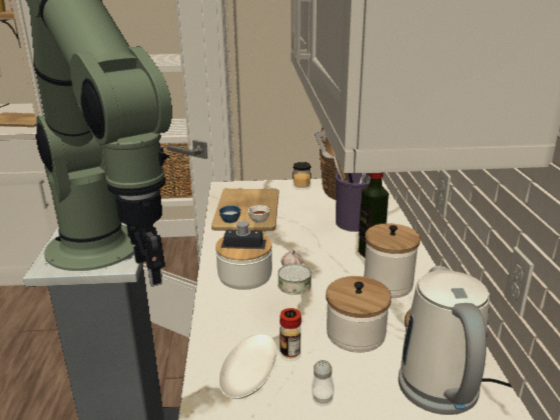

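View pics/top0.png

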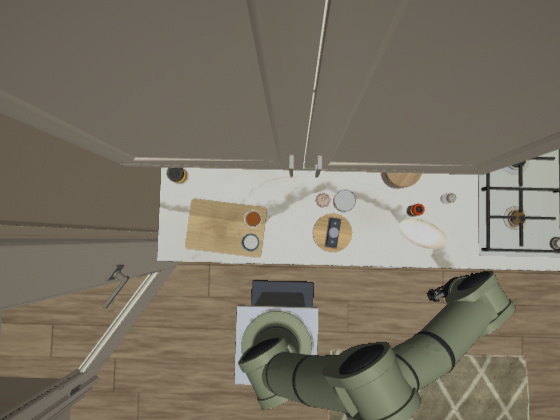

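The side view shows the canister with its lid at about (244,258), the button at (242,229), and the board behind at (247,207). In the top view the lid is at (332,232), the handle is nearly along the image's vertical, the board is centred at (227,228) with its clear left end at about (205,228), and the bowls are at (252,219) and (250,242). The cupboard overhangs the back.

```bash
python3 - <<'E'
from h import *
import cv2
fs={}
for n in('top','side'):
    z=np.load(f'pics/{n}0.png.npz');f={k:z[k] for k in z.files};f['f']=float(f['f']);fs[n]=f
f=fs['top'];P=cloud(f)
np.set_printoptions(precision=4,suppress=True)
cv=pt(f,333,233);print('top cap px',cv)
def rep(name,m,P):
    q=P[m];print(name,m.sum(),np.median(q,0),q.min(0),q.max(0));
    if len(q)>5:
        r=cv2.minAreaRect((q[:,:2]*1000).astype(np.float32));print('   rect',np.round(r[0],1),np.round(r[1],1),round(r[2],1))
    return q
for n in fs:
    P=cloud(fs[n]);c=cv
    near=np.hypot(P[...,0]-c[0],P[...,1]-c[1])<.09
    for a,b,l in((.09,.108,'disc'),(.124,.14,'handle'),(.15,.17,'cap')):
        rep(n+' '+l,near&(P[...,2]>a)&(P[...,2]<b),P)
    b=pt(f,227,228)
    rep(n+' board',(abs(P[...,0]-b[0])<.14)&(abs(P[...,1]-b[1])<.2)&(P[...,2]>.011)&(P[...,2]<.024),P)
# objects in top
for nm,u,v in(('garlic',322,200),('tin',345,200),('bowl',253,219),('bowl',250,242),('honey',176,174),('spice',417,210),('oval',422,233),('cab edge',290,160),('cab L',150,150),('handles',318,166)):
    print(nm,pt(f,u,v))
s=fs['side']
for nm,u,v in(('cab low corner',345,165),('cab lower left',300,65),('bottle',375,175),('crock',350,180),('cabtop',560,155)): print(nm,pt(s,u,v))
a=cv2.resize(fs['top']['image'][160:270,170:370],(800,440),interpolation=cv2.INTER_CUBIC)
b=cv2.resize(s['image'][170:300,190:330],None,fx=4,fy=4,interpolation=cv2.INTER_CUBIC)
cv2.imwrite('pics/tc.png',a);cv2.imwrite('pics/sc.png',b)
E
```

```text
top cap px [ 0.4406 -0.1952  0.1601]
top disc 868 [ 0.4428 -0.1943  0.1001] [ 0.3708 -0.2681  0.09  ] [ 0.5128 -0.1261  0.108 ]
   rect [ 442.6 -198. ] [141.7 140.3] 46.4
top handle 206 [ 0.4443 -0.1967  0.1331] [ 0.3937 -0.2198  0.1246] [ 0.4923 -0.1761  0.1399]
   rect [ 443.1 -197.7] [38.3 97.5] 82.3
top cap 60 [ 0.4439 -0.1987  0.1604] [ 0.4298 -0.2133  0.1504] [ 0.4585 -0.184   0.1695]
   rect [ 442.8 -198. ] [28.6 28.6] 64.4
top board 3046 [0.4528 0.2309 0.0181] [0.3194 0.0121 0.011 ] [0.5923 0.404  0.024 ]
   rect [453.3 209.8] [274.6 389.4] 1.3
side disc 866 [ 0.4407 -0.2323  0.0986] [ 0.3712 -0.2771  0.0902] [ 0.5131 -0.1553  0.108 ]
   rect [ 443.1 -217.3] [142.  119.5] 2.4
side handle 314 [ 0.4442 -0.2127  0.1312] [ 0.3935 -0.2275  0.124 ] [ 0.4929 -0.1815  0.1394]
   rect [ 442.6 -204.8] [40.7 97.3] 82.8
side cap 80 [ 0.443  -0.2064  0.1578] [ 0.4278 -0.2187  0.1504] [ 0.4581 -0.1846  0.1609]
   rect [ 442.9 -201.6] [30.3 34.2] 0.2
side board 1697 [0.4547 0.2302 0.0162] [0.3414 0.0471 0.011 ] [0.5621 0.365  0.0239]
   rect [452.1 207.5] [309.5 200.3] 84.6
garlic [ 0.5678 -0.1603  0.0526]
tin [ 0.5713 -0.2506  0.0365]
bowl [0.4891 0.1043 0.04  ]
bowl [0.4001 0.1127 0.0449]
honey [0.6513 0.3975 0.0848]
spice [ 0.534  -0.5102  0.1056]
oval [ 0.4509 -0.558   0.0067]
cab edge [ 0.6067 -0.0419  0.684 ]
cab L [0.6271 0.3036 0.666 ]
handles [ 0.5929 -0.1094  0.6885]
cab low corner [ 0.6214 -0.6081  0.4598]
cab lower left [0.6183 0.1108 0.4896]
bottle [ 0.7931 -0.1268  0.2469]
crock [0.7766 0.115  0.1357]
cabtop [ 0.9621 -0.6342  0.4749]
```

View pics/tc.png

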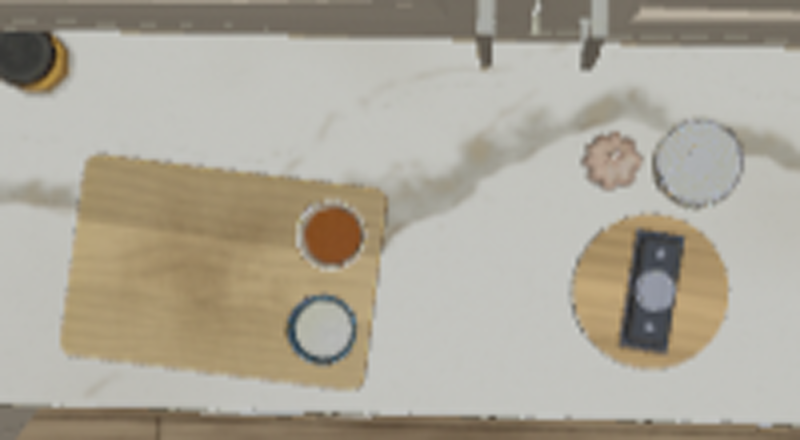

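View pics/sc.png

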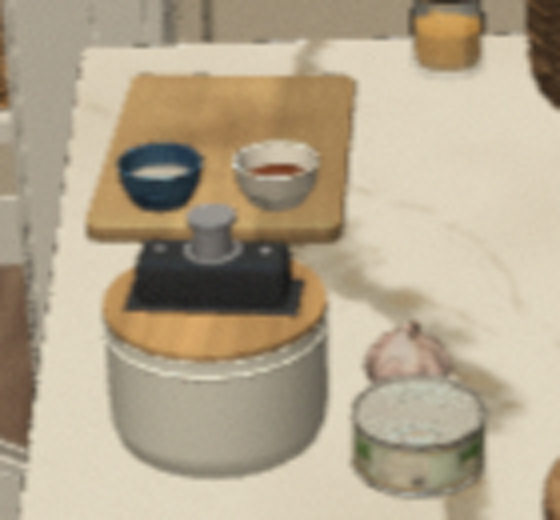

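The crops are magnified 4x. In the top crop the board corners are at (92,154), (387,190), (362,390) and (62,355). The cap is at (655,291), and the handle leans about -8° from world x. The bowls are on the board's right (-y) end, and its left end is clear.

```bash
cat >> h.py <<'E'
np.set_printoptions(precision=4,suppress=True)
def go(x,y,z,yawdeg):
    "tool-frame shift (cm) in present axes, and turn (rad), to reach a tool-down pose"
    M=T();G=np.eye(4);G[:3,:3]=R.from_euler('xyz',[np.pi,0,np.radians(yawdeg)]).as_matrix();G[:3,3]=[x,y,z]
    D=np.linalg.inv(M)@G
    print('shift cm',100*D[:3,3],'turn',R.from_matrix(D[:3,:3]).as_rotvec(),'| shift in final axes',100*(G[:3,:3].T@(G[:3,3]-M[:3,3])))
E
python3 - <<'E'
from h import *
z=np.load('pics/top0.png.npz');f={k:z[k] for k in z.files};f['f']=float(f['f'])
M=f['M']
def ray(u,v,h):
    a=pt(f,0,0,0.)if 0 else M[:3,3]; b=pt(f,u,v,1.); return a+(b-a)*(h-a[2])/(b[2]-a[2])
C=np.array([ray(170+u/4,160+v/4,.018) for u,v in((92,154),(387,190),(362,390),(62,355))]);print(C)
c=C.mean(0);ax=(C[0]+C[3]-C[1]-C[2])[:2];ax/=np.linalg.norm(ax)
print('centre',c,'y axis',ax,np.degrees(np.arctan2(*ax[::-1])),'L',np.linalg.norm(C[0]-C[1]),'W',np.linalg.norm(C[0]-C[3]))
print('clear',c[:2]+.06*ax)
print('cap by ray z.159',ray(170+655/4,160+291/4,.159))
z=np.load('pics/side0.png.npz');f={k:z[k] for k in z.files};f['f']=float(f['f']);M=f['M']
print('side cap',ray(190+212/4,170+213/4,.159),'side board edges', [ray(190+u/4,170+v/4,.018) for u,v in((135,75),(357,80),(340,235),(88,232))])
print('front edge',pt(f,200,250))
go(.443,-.199,.372,-8)
E
```

```text
[[0.5652 0.345  0.018 ]
 [0.5364 0.0537 0.018 ]
 [0.3406 0.0727 0.018 ]
 [0.3676 0.3667 0.018 ]]
centre [0.4524 0.2095 0.018 ] y axis [0.0949 0.9955] 84.55725892656646 L 0.2927208631260156 W 0.19880816653592334
clear [0.4581 0.2692]
cap by ray z.159 [ 0.4416 -0.198   0.159 ]
side cap [ 0.4455 -0.2038  0.159 ] side board edges [array([0.3729, 0.3588, 0.018 ]), array([0.5693, 0.3304, 0.018 ]), array([0.5376, 0.033 , 0.018 ]), array([0.3462, 0.0538, 0.018 ])]
front edge [ 0.2416  0.6268 -0.3773]
shift cm [ 31.1319 -25.2105   3.2428] turn [-0.001   0.0004  0.5924] | shift in final axes [ 11.7484 -38.3      3.2191]
```

```bash
python3 -m creep '[[[-1,3.9,-3.1,0,0,0,0],[-1,3.9,-3.15,0.3,0,0,0],[-1,3.9,-3.15,0.5,0,0,0],[-1,3.9,-3.15,0.5,0,0,0],[-1,3.9,-3.15,0.5,0,0,0],[-1,3.9,-3.15,0.5,0,0,0],[-1,3.9,-3.15,0.5,0,0,0],[-1,3.9,-3.2,0.5,0,0,0],[-1,0,0,0,0,0,0.148],[-1,0,0,0,0,0,0.148],[-1,0,0,0,0,0,0.148],[-1,0,0,0,0,0,0.148]]]' 60; python3 - <<'E'
from h import *
s=bot.observe();print(s['position'],s['force'],s['qpos'],s['grip_width'])
go(.443,-.199,.345,-8)
f=grab('wrist','w0.png')
P=cloud(f)
near=np.hypot(P[...,0]-.443,P[...,1]+.199)<.09
for a,b in((.093,.106),(.124,.14),(.15,.17)):
    q=P[near&(P[...,2]>a)&(P[...,2]<b)];r=cv2.minAreaRect((q[:,:2]*1000).astype(np.float32)) if len(q)>9 else None
    print(len(q),np.median(q,0),r)
E
```

```text
clock: 1.6
position: [0.4437, -0.1989, 0.3715]
tool_rot: [-3.142, 0.0, -0.144]
force: [-0.6, 0.1, 0.1]
grip_width: 0.0003
finger_force: 0.0
[ 0.4437 -0.1989  0.3715] [-0.6274  0.1337  0.1387] [ 0.3151  0.3471 -0.0197  1.9915  0.0093  0.8035 -1.4247] 0.00025764355882568007
shift cm [-0.0616  0.0216  2.6534] turn [-0.0001  0.0004 -0.0044] | shift in final axes [-0.0628  0.0211  2.6534]
20973 [ 0.4564 -0.211   0.0994] ((447.0093994140625, -202.76925659179688), (144.75733947753906, 137.97450256347656), 80.29373931884766)
4876 [ 0.4691 -0.2069  0.133 ] ((447.3831481933594, -203.0292510986328), (38.05033493041992, 90.98075103759766), 82.13337707519531)
2229 [ 0.4457 -0.2029  0.1594] ((445.08709716796875, -202.73562622070312), (30.942058563232422, 29.00747299194336), 76.40043640136719)
```

View pics/w0.png

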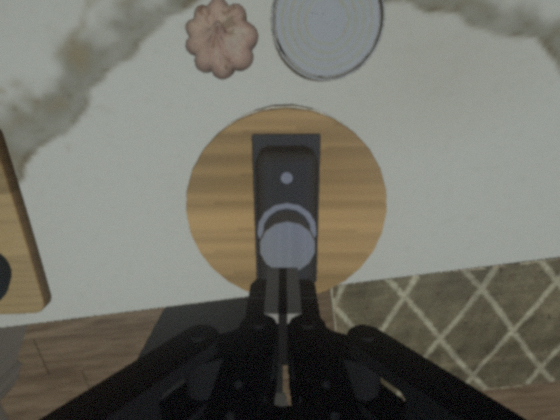

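The wrist view shows the cap at (287,245), centred under the shut fingertips, with the handle aligned to the tool. Averaging the three views puts the cap at about (.4445,-.201).

```bash
python3 -m creep '[[[-1,0.05,0.2,1.2,0,0,0],[-1,0,0,1.2,0,0,0],[-1,0,0,1.1,0,0,0],[-1,0,0,0,0,0,0],[-1,0,0,0,0,0,0]]]'; for i in 1 2 3 4 5; do python3 -m creep '[[[-1,0,0,0.2,0,0,0],[-1,0,0,0,0,0,0]]]' | egrep 'posi|force:'; done
```

```text
clock: 2.28
position: [0.444, -0.201, 0.3368]
tool_rot: [-3.142, 0.0, -0.139]
force: [0.8, -0.6, -0.2]
grip_width: 0.0003
finger_force: 0.0
position: [0.444, -0.201, 0.3348]
force: [0.1, -0.7, 0.9]
finger_force: 0.0
position: [0.4439, -0.201, 0.3326]
force: [-1.4, -0.4, -0.8]
finger_force: 0.0
position: [0.444, -0.201, 0.3306]
force: [0.7, 0.7, 0.4]
finger_force: 0.2
position: [0.4439, -0.201, 0.3286]
force: [0.2, 0.4, -0.2]
finger_force: 0.3
position: [0.4439, -0.201, 0.3266]
force: [-0.8, -1.1, 0.7]
finger_force: 0.3
```

```bash
for i in 1 2 3 4; do python3 -m creep '[[[-1,0,0,0.1,0,0,0],[-1,0,0,0,0,0,0]]]' | egrep 'posi|force:';python3 -m creep '[[[-1,0,0,0,0,0,0]]]' | egrep '^force:'; done
```

```text
position: [0.444, -0.201, 0.3257]
force: [-0.4, -0.1, 1.8]
finger_force: 0.9
force: [-0.7, 0.3, 1.3]
position: [0.444, -0.201, 0.3247]
force: [-0.7, 0.8, 4.2]
finger_force: 1.8
force: [-0.6, 0.6, 4.4]
position: [0.444, -0.201, 0.3237]
force: [-1.3, -0.2, 4.5]
finger_force: 2.0
force: [-1.4, 0.2, 3.7]
position: [0.444, -0.201, 0.3227]
force: [-0.7, 1.1, 3.6]
finger_force: 2.0
force: [0.3, 0.8, 4.5]
```

The force only reaches 2.5 N about 7 mm down, where the plunger is met, so the lid is locked. Next I'll back off, open and grasp the handle.

```bash
python3 -m creep '[[[-1,0,0,-1,0,0,0],[-1,0,0,-1.2,0,0,0],[1,0,0,0,0,0,0],[1,0,0,0,0,0,0],[1,0,0,0,0,0,0],[1,0,0,0,0,0,0],[1,0,0,0,0,0,0],[1,0,0,0,0,0,0]]]'; python3 - <<'E'
from h import *
go(.4443,-.201,.275,-7.8)
E
```

```text
clock: 6.02
position: [0.4439, -0.201, 0.3446]
tool_rot: [-3.142, 0.0, -0.139]
force: [-0.9, 0.1, 0.7]
grip_width: 0.0851
finger_force: 0.0
shift cm [ 0.0367 -0.0031  6.9633] turn [-0.      0.0001 -0.0031] | shift in final axes [ 0.0358 -0.0033  6.9633]
```

```bash
python3 -m creep '[[[1,0,0,2,0,0,0],[1,0,0,2,0,0,0],[1,0,0,1.5,0,0,0],[1,0,0,1,0,0,0],[1,0,0,0.4,0,0,0],[1,0,0,0,0,0,0]]]';python3 -m creep '[[[-1,0,0,0,0,0,0],[-1,0,0,0,0,0,0],[-1,0,0,0,0,0,0],[-1,0,0,0,0,0,0],[-1,0,0,0,0,0,0],[-1,0,0,0,0,0,0],[-1,0,0,0,0,0,0],[-1,0,0,0,0,0,0]]]' 90
```

```text
clock: 6.78
position: [0.444, -0.201, 0.2758]
tool_rot: [3.142, 0.0, -0.139]
force: [-0.3, 0.2, 0.8]
grip_width: 0.0855
finger_force: 0.0
clock: 7.78
position: [0.444, -0.201, 0.2762]
tool_rot: [3.141, -0.0, -0.139]
force: [-4.2, 0.7, 10.9]
grip_width: 0.0368
finger_force: 90.9
```

```bash
python3 -m creep '[[[-1,0,0,-0.5,0,0,0],[-1,0,0,-0.7,0,0,0],[-1,0,0,-0.8,0,0,0],[-1,0,0,0,0,0,0],[-1,0,0,0,0,0,0]]]'; python3 - <<'E'
from h import *
f=grab('side','s1.png');cv2.imwrite('pics/s1c.png',cv2.resize(f['image'][130:310,150:350],None,fx=3,fy=3))
E
```

```text
clock: 8.4
position: [0.4439, -0.201, 0.2956]
tool_rot: [-3.142, 0.0, -0.139]
force: [-0.5, 0.8, -7.8]
grip_width: 0.0368
finger_force: 91.5
```

View pics/s1c.png

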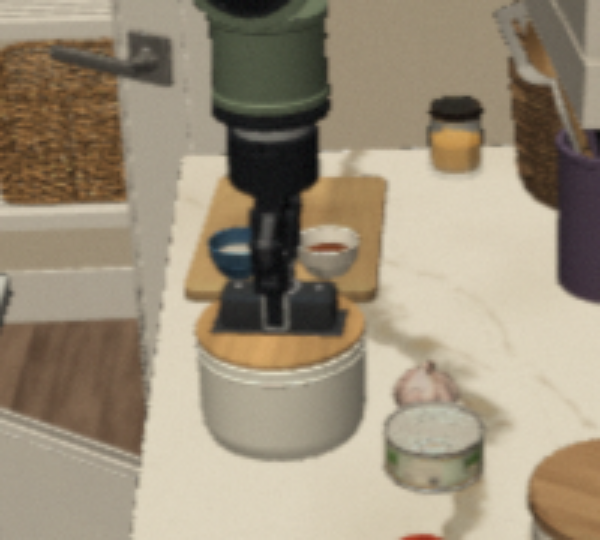

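The force is -7.8 N, the weight of the whole assembly, and the picture shows the canister hanging with its lid. I'll raise it and turn it, which keeps joint 7 away from its limit.

```bash
python3 -m creep '[[[-1,0,0,-1,0,0,-0.04],[-1,0,0,-1.5,0,0,-0.08],[-1,0,0,-1.5,0,0,-0.08],[-1,0,0,-1.5,0,0,-0.08],[-1,0,0,-1.5,0,0,-0.08],[-1,0,0,-1,0,0,-0.08],[-1,0,0,-0.5,0,0,-0.06],[-1,0,0,0,0,0,0]]]'; python3 - <<'E'
from h import *
print(bot.observe()['qpos'])
go(.458,.267,.376,np.degrees(bot.observe()['tool_rot'][2]))
E
```

```text
clock: 9.45
position: [0.4439, -0.2011, 0.3814]
tool_rot: [3.141, -0.001, 0.361]
force: [0.0, 0.5, -8.3]
grip_width: 0.0366
finger_force: 91.6
[ 0.4261  0.3377 -0.1532  1.9738  0.0686  0.8341 -0.974 ]
shift cm [ 17.8749 -43.2853   0.5187] turn [ 0.0007 -0.0006 -0.    ] | shift in final axes [ 17.8752 -43.2849   0.5368]
```

```bash
python3 -m creep '[[[-1,0.4,-1,0,0,0,0],[-1,0.8,-2,0,0,0,0],[-1,1.2,-3,0,0,0,0],[-1,1.2,-3,0,0,0,0],[-1,1.2,-3,0,0,0,0],[-1,1.2,-3,0,0,0,0],[-1,1.2,-3,0,0,0,0],[-1,1.2,-3,0,0,0,0],[-1,1.2,-3,0,0,0,0],[-1,1.2,-3,0,0,0,0],[-1,1.2,-3,0,0,0,0],[-1,1.2,-3,0,0,0,0]]]';python3 -m creep '[[[-1,1.2,-3,0,0,0,0],[-1,1.2,-3,0,0,0,0],[-1,1.2,-3,0,0,0,0],[-1,0.8,-2,0,0,0,0],[-1,0.4,-1,0,0,0,0],[-1,0,0,0,0,0,0],[-1,0,0,0,0,0,0]]]'; python3 - <<'E'
from h import *
print(bot.observe()['qpos'])
go(.458,.267,.306,np.degrees(bot.observe()['tool_rot'][2]))
f=grab('top','t1.png');g=grab('side')
P=cloud(f);m=(abs(P[...,0]-.455)<.15)&(abs(P[...,1]-.2)<.25)
cv2.imwrite('pics/t1c.png',cv2.resize(f['image'][150:270,150:350],None,fx=3,fy=3))
E
```

```text
clock: 10.95
position: [0.4504, 0.156, 0.3805]
tool_rot: [-3.142, 0.0, 0.361]
force: [-0.1, -0.8, -8.0]
grip_width: 0.037
finger_force: 91.5
clock: 11.82
position: [0.4537, 0.2825, 0.3806]
tool_rot: [3.141, 0.0, 0.36]
force: [-0.4, -0.2, -7.8]
grip_width: 0.0365
finger_force: 91.5
[-0.4213  0.4224 -0.3262  1.852   0.1698  0.8948 -2.0388]
shift cm [-0.1411  1.5999  7.4635] turn [0.0007 0.0004 0.    ] | shift in final axes [-0.144   1.6049  7.4624]
```

View pics/t1c.png

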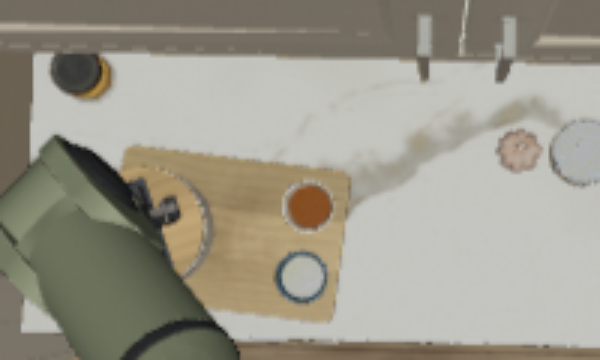

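The hanging canister is over the board's clear end, with its lid edge at (210,225) in the crop and the bowls well to the right. I'll correct the 16 mm overshoot and lower it.

```bash
python3 -m creep '[[[-1,-0.04,0.5,0,0,0,0],[-1,-0.05,0.6,0,0,0,0],[-1,-0.05,0.5,1,0,0,0],[-1,0,0,1.5,0,0,0],[-1,0,0,1.5,0,0,0],[-1,0,0,1.5,0,0,0],[-1,0,0,1,0,0,0],[-1,0,0,0.6,0,0,0],[-1,0,0,0.4,0,0,0],[-1,0,0,0,0,0,0]]]'; for i in 1 2 3; do python3 -m creep '[[[-1,0,0,0.3,0,0,0],[-1,0,0,0,0,0,0]]]' | egrep 'posi|^force:'; done
```

```text
clock: 13.18
position: [0.4579, 0.2682, 0.3057]
tool_rot: [-3.142, -0.0, 0.361]
force: [0.1, 0.4, -7.0]
grip_width: 0.0366
finger_force: 91.5
position: [0.4579, 0.2681, 0.3027]
force: [0.3, -0.4, -7.3]
position: [0.4578, 0.2681, 0.2995]
force: [0.6, -0.1, -7.7]
position: [0.4578, 0.2681, 0.2965]
force: [0.5, 0.1, -7.4]
```

```bash
for i in 1 2 3 4 5; do python3 -m creep '[[[-1,0,0,0.1,0,0,0],[-1,0,0,0,0,0,0]]]' | egrep 'posi|^force:'; done
```

```text
position: [0.4579, 0.2682, 0.2957]
force: [-0.2, 0.3, -7.1]
position: [0.4579, 0.2682, 0.2948]
force: [-0.1, 0.3, -2.4]
position: [0.4579, 0.2682, 0.294]
force: [-1.0, -2.2, 4.2]
position: [0.4579, 0.2682, 0.294]
force: [-7.7, -5.3, 26.1]
position: [0.4578, 0.2682, 0.2939]
force: [-13.8, -9.7, 47.9]
```

```bash
python3 -m creep '[[[-1,0,0,-0.18,0,0,0],[-1,0,0,0,0,0,0],[1,0,0,0,0,0,0],[1,0,0,0,0,0,0],[1,0,0,0,0,0,0],[1,0,0,0,0,0,0],[1,0,0,0,0,0,0],[1,0,0,-1,0,0,0],[1,0,0,-2,0,0,0],[1,0,0,-2,0,0,0],[1,0,0,-1.5,0,0,0],[1,0,0,0,0,0,0]]]';  python3 -m creep '[[[-1,0,0,0,0,0,0],[-1,0,0,0,0,0,0],[-1,0,0,0,0,0,0],[-1,0,0,0,0,0,0],[-1,0,0,0,0,0,0],[-1,0,0,0,0,0,0]]]' 60; python3 - <<'E'
from h import *
f=grab('wrist','w1.png')
P=cloud(f)
near=np.hypot(P[...,0]-.458,P[...,1]-.268)<.09
for a,b in((.11,.125),(.142,.158),(.168,.188)):
    q=P[near&(P[...,2]>a)&(P[...,2]<b)];r=cv2.minAreaRect((q[:,:2]*1000).astype(np.float32)) if len(q)>9 else None
    print(len(q),np.median(q,0),r)
E
```

```text
clock: 16.68
position: [0.458, 0.2682, 0.3596]
tool_rot: [-3.141, -0.002, 0.361]
force: [-0.6, -0.4, 0.1]
grip_width: 0.0855
finger_force: 0.0
clock: 17.42
position: [0.4579, 0.2681, 0.3585]
tool_rot: [-3.142, 0.0, 0.361]
force: [0.6, -0.2, 0.9]
grip_width: 0.0002
finger_force: 0.0
26187 [0.4716 0.2807 0.1172] ((460.63897705078125, 268.2803955078125), (138.4601287841797, 143.77651977539062), 20.510379791259766)
5890 [0.484  0.2779 0.1508] ((470.09124755859375, 271.8673095703125), (72.19718933105469, 38.16401290893555), 20.836904525756836)
1627 [0.4657 0.2712 0.177 ] ((463.73126220703125, 269.4578552246094), (19.954784393310547, 31.14667510986328), 20.47698974609375)
```

View pics/w1.png

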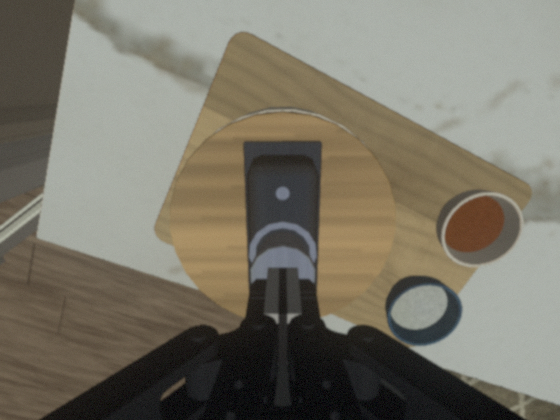

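The canister stands on the clear end, lid still on, with the disc centred at (283,215) and the cap under the shut fingertips at (283,262). The bowls are undisturbed. Now a full slow press.

```bash
python3 -m creep '[[[-1,0,0,0.3,0,0,0],[-1,0,0,0.3,0,0,0],[-1,0,0,0.3,0,0,0],[-1,0,0,0.25,0,0,0],[-1,0,0,0.25,0,0,0],[-1,0,0,0.25,0,0,0],[-1,0,0,0.25,0,0,0],[-1,0,0,0.25,0,0,0],[-1,0,0,0.2,0,0,0],[-1,0,0,0,0,0,0]]]'|egrep 'posi|^force:'; python3 -m creep '[[[-1,0,0,0.1,0,0,0],[-1,0,0,0,0,0,0]]]' | egrep 'posi|^force:'
```

```text
position: [0.4578, 0.2681, 0.335]
force: [-1.8, -0.4, 4.8]
position: [0.4579, 0.2681, 0.3341]
force: [-0.6, -0.2, 5.8]
```

```bash
for i in 1 2 3 4; do python3 -m creep '[[[-1,0,0,0.07,0,0,0],[-1,0,0,0,0,0,0]]]' | egrep 'posi|^force:'; done
```

```text
position: [0.4578, 0.2681, 0.3334]
force: [-1.6, 0.5, 5.3]
position: [0.4578, 0.2681, 0.3327]
force: [-2.1, -1.3, 5.9]
position: [0.4579, 0.2681, 0.3321]
force: [-2.4, -1.3, 9.5]
position: [0.4578, 0.2681, 0.3317]
force: [-3.3, -3.2, 12.4]
```

```bash
python3 -m creep '[[[-1,0,0,0.04,0,0,0],[-1,0,0,0,0,0,0],[-1,0,0,0,0,0,0]]]' | egrep 'posi|^force:'; python3 -m creep '[[[-1,0,0,-0.3,0,0,0],[-1,0,0,-0.4,0,0,0],[-1,0,0,-0.6,0,0,0],[-1,0,0,-0.7,0,0,0],[-1,0,0,0,0,0,0],[-1,0,0,0,0,0,0],[-1,0,0,0,0,0,0]]]' | egrep 'posi|^force:';  for i in 1 2 3 4; do python3 -m creep '[[[-1,0,0,0.1,0,0,0],[-1,0,0,0,0,0,0]]]' | egrep 'posi|force:'; done
```

```text
position: [0.4578, 0.2681, 0.3314]
force: [-4.7, -2.8, 15.5]
position: [0.4578, 0.2681, 0.3506]
force: [-0.0, 0.8, 1.0]
position: [0.4578, 0.2682, 0.3496]
force: [-0.8, 0.4, 0.9]
finger_force: 0.2
position: [0.4579, 0.2682, 0.3487]
force: [-0.2, 0.4, -0.3]
finger_force: 0.3
position: [0.4579, 0.2681, 0.3479]
force: [-0.5, -0.1, 4.0]
finger_force: 2.2
position: [0.4579, 0.2682, 0.3469]
force: [-0.3, -0.8, 5.1]
finger_force: 2.5
```

The plunger now stops the press at about 2.5 mm, so the lock is free. Next: back off, open, descend and grasp the lid.

```bash
python3 -m creep '[[[-1,0,0,-1,0,0,0],[-1,0,0,-0.6,0,0,0],[1,0,0,0,0,0,0],[1,0,0,0,0,0,0],[1,0,0,0,0,0,0],[1,0,0,0,0,0,0],[1,0,0,0,0,0,0],[1,0,0,0,0,0,0]]]' | egrep posi;python3 -m creep '[[[1,0,0,2,0,0,0],[1,0,0,2,0,0,0],[1,0,0,1.5,0,0,0],[1,0,0,0.9,0,0,0],[1,0,0,0.25,0,0,0],[1,0,0,0,0,0,0]]]'; python3 -m creep '[[[-1,0,0,0,0,0,0],[-1,0,0,0,0,0,0],[-1,0,0,0,0,0,0],[-1,0,0,0,0,0,0],[-1,0,0,0,0,0,0],[-1,0,0,0,0,0,0],[-1,0,0,0,0,0,0]]]' 60
```

```text
position: [0.4578, 0.2681, 0.3628]
clock: 23.98
position: [0.4579, 0.2682, 0.2966]
tool_rot: [-3.141, -0.0, 0.361]
force: [0.8, -0.4, -0.2]
grip_width: 0.0856
finger_force: 0.0
clock: 24.85
position: [0.4579, 0.2682, 0.2967]
tool_rot: [-3.141, -0.001, 0.361]
force: [-0.9, -0.6, 6.2]
grip_width: 0.0368
finger_force: 61.0
```

```bash
python3 -m creep '[[[-1,0,0,-0.3,0,0,0],[-1,0,0,-0.4,0,0,0],[-1,0,0,-0.5,0,0,0],[-1,0,0,-0.5,0,0,0],[-1,0,0,-0.5,0,0,0],[-1,0,0,-0.5,0,0,0],[-1,0,0,0,0,0,0],[-1,0,0,0,0,0,0]]]'
```

```text
clock: 25.85
position: [0.4578, 0.2681, 0.3232]
tool_rot: [3.142, 0.0, 0.361]
force: [0.3, -0.2, -3.8]
grip_width: 0.0373
finger_force: 60.3
```

```bash
python3 -m creep '[[[-1,0,0,-0.6,0,0,0],[-1,0,0,-1,0,0,0],[-1,0,0,-1,0,0,0],[-1,0,0,-1,0,0,0],[-1,0,0,-0.8,0,0,0],[-1,0,0,0,0,0,0],[-1,0,0,0,0,0,0]]]'; python3 - <<'E'
from h import *
f=grab('side','s2.png');cv2.imwrite('pics/s2c.png',cv2.resize(f['image'][110:290,150:350],None,fx=3,fy=3))
go(.44,-.1,.37,np.degrees(bot.observe()['tool_rot'][2]))
E
```

```text
clock: 26.72
position: [0.4578, 0.2681, 0.3671]
tool_rot: [3.142, 0.0, 0.361]
force: [-0.3, -0.0, -2.6]
grip_width: 0.0368
finger_force: 60.3
shift cm [-14.6539  33.8082  -0.2912] turn [0.0001 0.0006 0.    ] | shift in final axes [-14.6538  33.8082  -0.3027]
```

View pics/s2c.png

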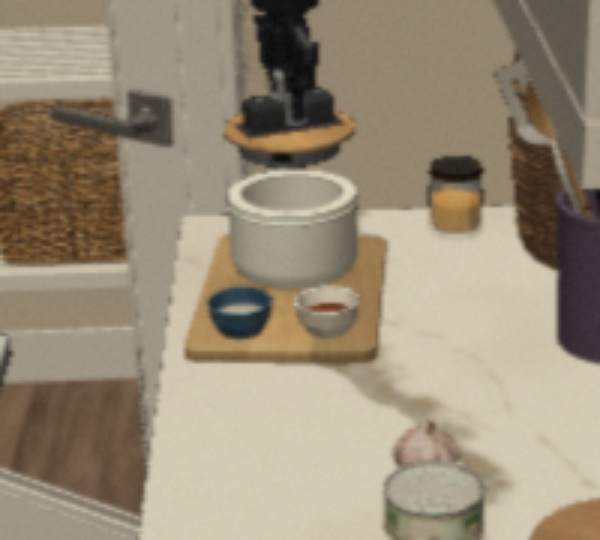

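The lid hangs clear above the open canister, which stands on the board at (293,225), and the bowls are in place. I'll carry the lid to the bare worktop at about (.44,-.10).

```bash
python3 -m creep '[[[-1,-0.6,1.4,0,0,0,0],[-1,-1.22,2.82,0,0,0,0],[-1,-1.22,2.82,0,0,0,0],[-1,-1.22,2.82,0,0,0,0],[-1,-1.22,2.82,0,0,0,0],[-1,-1.22,2.82,0,0,0,0],[-1,-1.22,2.82,0,0,0,0],[-1,-1.22,2.82,0,0,0,0],[-1,-1.22,2.82,0,0,0,0],[-1,-1.22,2.82,0,0,0,0],[-1,-1.22,2.82,0,0,0,0],[-1,-1.22,2.82,0,0,0,0]]]' | egrep posi;python3 -m creep '[[[-1,-0.6,1.4,0,0,0,0],[-1,0,0,1,0,0,0],[-1,0,0,2,0,0,0],[-1,0,0,2.5,0,0,0],[-1,0,0,2.5,0,0,0],[-1,0,0,2.5,0,0,0],[-1,0,0,2,0,0,0],[-1,0,0,1,0,0,0],[-1,0,0,0.8,0,0,0],[-1,0,0,0,0,0,0],[-1,0,0,0,0,0,0]]]'
```

```text
position: [0.4404, -0.0863, 0.3672]
clock: 29.65
position: [0.4406, -0.0999, 0.2247]
tool_rot: [3.141, -0.001, 0.361]
force: [-0.4, -0.2, -2.4]
grip_width: 0.0373
finger_force: 60.5
```

Expected touchdown is at z of about .2087, so about 16 mm to go.

```bash
python3 -m creep '[[[-1,0,0,0.6,0,0,0],[-1,0,0,0.5,0,0,0],[-1,0,0,0.2,0,0,0],[-1,0,0,0,0,0,0]]]' | egrep 'posi|^force:'; for i in 1 2 3 4; do python3 -m creep '[[[-1,0,0,0.08,0,0,0],[-1,0,0,0,0,0,0]]]' | egrep 'posi|^force:'; done
```

```text
position: [0.4404, -0.0999, 0.2111]
force: [-0.1, -0.3, -2.3]
position: [0.4405, -0.0999, 0.2105]
force: [-0.1, 0.3, -3.5]
position: [0.4404, -0.0999, 0.2097]
force: [-0.1, -0.3, -2.3]
position: [0.4405, -0.0999, 0.209]
force: [-1.0, -0.1, 2.6]
position: [0.4404, -0.0999, 0.2089]
force: [-6.8, 2.5, 28.4]
```

Touchdown. I'll ease off, open and retreat.

```bash
python3 -m creep '[[[-1,0,0,-0.08,0,0,0],[-1,0,0,0,0,0,0],[1,0,0,0,0,0,0],[1,0,0,0,0,0,0],[1,0,0,0,0,0,0],[1,0,0,0,0,0,0],[1,0,0,-1,0,0,0],[1,0,0,-3,0,0,0],[1,0,0,-4,0,0,0],[1,0,0,-4,0,0,0],[1,0,0,-4,0,0,0],[1,0,0,0,0,0,0]]]'; python3 -m creep '[[[1,-2,2,-2,0,0,0],[1,-2,4,0,0,0,0],[1,-2,4,0,0,0,0],[1,-2,4,0,0,0,0],[1,-2,4,0,0,0,0],[1,0,0,0,0,0,0],[1,0,0,0,0,0,0]]]'; python3 - <<'E'
from h import *
f=grab('top','t2.png');g=grab('side','s3.png')
a=cv2.resize(f['image'][150:270,150:350],(800,480)) 
b=cv2.resize(g['image'][165:300,190:390],(800,540))
cv2.imwrite('pics/end.png',cv2.resize(np.vstack([a,b]),(470,600)))
P=cloud(f)
for nm,c,z0,z1 in(('lid',(.44,-.1),.02,.035),('can',(.458,.268),.095,.125)):
    q=P[(np.hypot(P[...,0]-c[0],P[...,1]-c[1])<.09)&(P[...,2]>z0)&(P[...,2]<z1)];print(nm,len(q),np.median(q,0),cv2.minAreaRect((q[:,:2]*1000).astype(np.float32)))
E
```

```text
clock: 32.65
position: [0.4408, -0.1, 0.372]
tool_rot: [3.139, -0.004, 0.36]
force: [0.3, -0.2, -0.7]
grip_width: 0.0856
finger_force: 0.0
clock: 33.52
position: [0.4103, -0.3031, 0.3885]
tool_rot: [-3.141, 0.0, 0.361]
force: [0.9, 0.0, -0.4]
grip_width: 0.0855
finger_force: 0.0
lid 708 [ 0.4376 -0.0968  0.0297] ((440.00982666015625, -96.49090576171875), (140.14584350585938, 140.52105712890625), 45.999916076660156)
can 470 [0.4579 0.2661 0.111 ] ((457.5753173828125, 270.4553527832031), (142.10995483398438, 143.9485626220703), 27.463369369506836)
```

View pics/end.png

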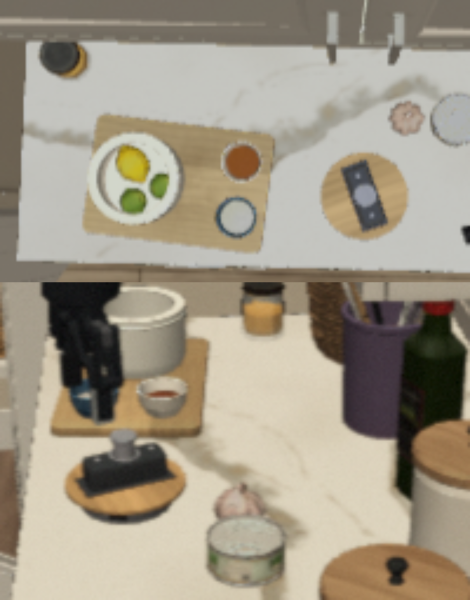

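The final pictures show the canister on the board's clear end with its fruit inside at (135,178). The lid lies flat on the worktop at (364,195), and the other things are where they were.

```bash
python3 -c "
from workcell import bot
print(bot.job_done())"
```

```text
the job is handed in; nothing more can be done
None
```

The job is handed in at about 34 s: the canister stands on the board's clear end with its fruit inside, the lid lies flat and right way up on the bare worktop, and the final pictures show the other things where they were.

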